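# Clamp a washer's inlet valve on the sloping service stand

### The arm

A 6-joint arm with a two-finger parallel gripper is mounted at the origin on the work surface. World frame = base frame: x ahead of the robot, y to its left, z up, the work surface at z = 0. Lengths are in mm, angles in rad, forces in N, time in s.
With the tool pointing down it reaches from about 400 to 925 mm from the base axis. Payload 12.5 kg.
Tool frame: the origin (TCP) lies at the centre of the arm's flange, where the gripper is bolted on; the fingertips stand 190 mm ahead of it and the grasp point (between the pads) lies 171 mm ahead of it; z points along the fingers, y is the line along which they close (so a half turn about z gives the same grasp; the last joint's range is limited). The gripper opens to 95 mm and grips with 3 to 60 N. Pads are 20 mm wide; open, the fingers measure 119 mm over their backs; the gripper's body (75 mm by 180 mm) begins 59 mm behind the grasp point.
Start: joints at [-1.373, 0.491, 1.559, -0, 1.092, -0.106], TCP at [186.987, -596.373, 404.761] pointing down, gripper open.
Joint ranges: [-3.1, 3.1], [-0.84, 2.19], [0.05, 2.79], [-1.13, 4.28], [0.06, 2.93], [-2.69, 2.69]. Speed limits (rad/s): [2.22, 2.22, 2.79, 3.14, 3.14, 3.14].

### API

Orientations are given as [roll, pitch, yaw] about the fixed x, y, z axes, in that order (R = Rz(yaw) Ry(pitch) Rx(roll)).
In Python, from cell import env, read_camera, search_frame, cut_out gives the robot as it stands. The module is installed in compiled form; this text tells all that it offers.
- The arm moves only by the tool move_arm, never from a script. Its argument "commands" is a list of rows, each a list of 3 entries, a list of its own where there are three numbers: the shift along the world's x, y, z normalised to -1 to 1, where 1 is 0.03 m, then the turn about the world's z normalised to -1 to 1, where 1 is 0.08 rad, then the opening, from -1 (shut) to 1 (fully open), so that 0 is half open. A call has 1 to 20 rows; each row shifts and turns the commanded pose from where the row before left it; what a row does not reach is not made up. A row lasts 1/12 s, in which the tool goes at most 41.7 mm and 7.16 degrees, less where a joint would pass 70% of its speed; a pose out of reach is approached as far as the arm can. A call with a number of a shift or a turn outside -1 to 1 is refused whole. A call with a gripper value outside its range is refused whole. The fingers move at their own pace and stop on an object; the grip force is fixed at half the most. Time passes only in rows, so rows that do not move let the fingers close. It gives the time, the measured TCP pose, the force, the opening and the grip force at its end, in the units of the state.
- env.state(): the state, without advancing time (a new reading comes with each control period).
- read_camera(name): name is "side" or "top"; returns a dict with "image" (480x640x3 uint8, red, green, blue), "fx", "fy", "cx", "cy" (pixels), "rvec" (rotation vector, rad) and "tvec" (3), from world to camera coordinates, as OpenCV has them. Camera axes: x right, y down, z forward; pixel columns grow to the right and rows downward; lengths in mm; the calibration is good to about 2 mm. A picture is of the moment at which its call begins. There is no depth.
- env.job_done(): hands the job in; it is judged then, once.
Trained networks look in a picture, given as the dict that the camera call returned (one of the last four; its "shot" number tells which), for a name from the list of things; names that differ only in an ending like _2 or _b are one class to them, and where a whole thing is asked for, a point or a joint stands for the part that bears it (a point fixed in the world has none). Each returns a list of dicts, best first, with "confidence" (0 to 1); they miss things now and then, are a little off and sometimes report something else, mostly with a low value. They report only what shows in the picture. A call takes as long as a camera call.
- search_frame(thing, picture): "at" ([column, row] in pixels, amid what is visible of it).
- cut_out(thing, picture): "region" (480x640 bool, what is visible of it) and "at" ([column, row] in pixels, amid what is visible of it).
The state is a dict: "t": time; "joints": joint angles; "qvel": joint speeds; "tau": joint torques, N m; "eef_pos": TCP position; "tcp_rot": TCP orientation; "ft_force": force on the tool from outside, world axes, zero at the start; "moment": the same for the moment, N m; "opening": opening from 0.0 (shut) to 1.0 (fully open); "grip_force": force on a finger pad.
Only numpy, scipy, OpenCV 4.12 (cv2) and the standard library are available. Lean on these libraries where they do the work, as an engineer would, in place of code of your own. Each camera call takes 0.05 s, during which the arm holds its last target. There are 200 camera calls.

### The job

Lay the washer's water inlet valve on the sloping bed of the service stand, brass stub out past the open end, its flank down against the long yellow ledge and its plain end up to the short yellow stop, and let go of it. Then turn the clamp's red crank handle clockwise until the pad meets the valve and about a quarter turn more, so that the valve is held snugly but not crushed, and let go. Do not disturb the detergent bottle, the mug or the spray can.

Things in the scene. Friction and masses are not known exactly. Their poses are not given: they have to be found in the camera images.
- bed: Sloping aluminium bed (x -32 to 102, y -30 to 115 mm, 12 thick) of the fixed clamp stand. Origin: on its top surface under the middle of a valve lying home, 60 mm over the table. z: normal to the bed, leaning 30 deg from vertical to its low side, away from the robot; x uphill; y level. Home = valve's middle at x 0, y 0, z 18, axes as the bed's; its stub end overhangs the open end (y < -30), only table below.
- ledge (a point): Top inner edge, mid-length, of the long yellow ledge on the bed's low side: 12 mm high, 8 thick, face at bed x = -22, spanning bed y -25 to 115 mm. The valve's flank rests on it.
- end_stop (a point): Top inner edge of the short yellow stop: 12 mm high, face at bed y = 90.5 mm. The valve's plain end comes up to it.
- clamp_arm (a point): On the screw's axis (bed x 0, y 65 mm, parallel to bed z) at the top of the blue clamp arm, 105 mm over the bed. The arm spans bed x -20 to 94, y 50 to 80, z 85 to 105 mm; its column stands at bed x 66 to 94, y 50 to 80.
- valve_mid (a point): Middle (half-way up) of the loose inlet valve: white bar 44 x 180 x 36 mm (x, y, z), 0.26 to 0.46 kg, flat on the mat. Brass stub 24 mm across stands 17 mm out of its -y end; the plain +y end has a grey square on top for the pad. Blue coil 30 x 40 x 14 mm on top at y -18 to 22. Grasp across the 44 mm near the stub end, y about -65, to stay clear of crank and arm when loading.
- valve_stub (a point): Tip of the valve's brass stub, 107 mm from its middle along -y.
- pad_face (a point): Middle of the underside of the round pad (30 mm across, rubber face) at the foot of the clamp screw; axes as the bed's. Unloaded it is 64 mm over the bed when the crank reads 0, and at least 51 mm at the start. The pad is sprung on the screw.
- crank (a joint): Crank angle q, rad; grows as it turns clockwise seen from above, feeding the pad to the bed by 16 mm a turn (2.55 mm/rad). 0 = fully open, 14 the most; starts at 0.5 to 4.7. The pad meets a lying valve at about 11.0. Arm 45 mm long: the handle stands at bed x = -45 cos q, y = 65 + 45 sin q mm. Takes about 4 N at the handle; stays where it is left.
- pad (a joint): How far the sprung pad is pushed up into its screw, m: 0 when it touches nothing, then 1 mm for each 10 N of clamping force, to 9 mm. A quarter turn past first contact gives about 4 mm, 40 N, and adds about 2 N to the force needed at the handle.
- grip_mid (a point): Middle of the red crank handle: round grip 24 mm across, 48 tall, parallel to the screw, spinning freely on its pin at the crank's end. It is 185 mm over the bed less 2.55 mm per rad of crank angle; the grip goes on 20 mm above this point and about 28 below it, where the crank's bar begins. The space above the crank is clear.
- detergent: Bystander: orange detergent bottle, 68 mm across, 200 mm tall, on the mat. Origin: middle of its underside.
- mug: Bystander: blue mug, 76 mm across, 90 mm tall, with handle. Origin: middle of its underside.
- spray: Bystander: spray can with yellow label, 60 mm across, 190 mm tall, on the mat. Origin: middle of its underside.
- mat: Dark service mat, fixed, 320 x 270 x 4 mm, on which the valve, bottle and can stand. Origin: middle of its underside.

How it is judged:
By the outcome, as a careful person would: the job done as asked, in the order asked, and still so for the second after the job is handed in, with the robot touching nothing.
It also fails if it takes over 72 s, if anything falls off the work surface, if the arm or the gripper's body presses on something with over 40 N, if the wrist force passes 120 N, or if a joint passes its speed limit or range.

## Working session

There is one attempt and no reset: what is moved stays moved. The work goes in short steps, Python scripts to look and compute and a tool call to move; the robot and the scene stay as the last step left them, time stands still between calls to the robot, and variables do not carry over. Pictures are saved under pics/ and viewed, at most 10 in all, crops included, and the job is handed in when it is done.

Besides the shell and the picture viewer there is one more tool, called after "Request:" by a JSON object that holds its "api" and its "payload". move_arm: Moves the arm, as the interface text tells. Its arguments: {"type":"object","properties":{"commands":{"type":"array","items":{"type":"array"}}},"required":["commands"]}

```bash
mkdir -p pics; cat > h.py <<'E'
import numpy as np, cv2
from cell import env, read_camera, search_frame, cut_out
from scipy.optimize import least_squares
from scipy.spatial.transform import Rotation as R
def proj(c,P):
    K=np.array([[c['fx'],0,c['cx']],[0,c['fy'],c['cy']],[0,0,1.]])
    return cv2.projectPoints(np.float64(P).reshape(-1,1,3),np.float64(c['rvec']),np.float64(c['tvec']),K,None)[0].reshape(-1,2)
def ray(c,p):
    Rm=cv2.Rodrigues(np.float64(c['rvec']))[0]; t=np.float64(c['tvec']).ravel()
    d=Rm.T@np.array([(p[0]-c['cx'])/c['fx'],(p[1]-c['cy'])/c['fy'],1]); return -Rm.T@t,d/np.linalg.norm(d)
def onz(c,p,z):
    o,d=ray(c,p); return o+d*(z-o[2])/d[2]
def tri(cs,ps):
    A=np.zeros((3,3));b=np.zeros(3)
    for c,p in zip(cs,ps):
        o,d=ray(c,p);M=np.eye(3)-np.outer(d,d);A+=M;b+=M@o
    X=np.linalg.solve(A,b); return X,[np.round(proj(c,X)[0]-p,1) for c,p in zip(cs,ps)]
def save(c,n): cv2.imwrite('pics/'+n+'.png',cv2.cvtColor(c['image'],cv2.COLOR_RGB2BGR))
E
python3 - <<'E'
from h import *
cs=[read_camera(n) for n in('side','top')]
for c,n in zip(cs,('side','top')):
    save(c,n+'0'); print(n,ray(c,(320,240)))
for t in 'ledge end_stop clamp_arm valve_mid valve_stub pad_face grip_mid detergent mug spray'.split():
    r=[search_frame(t,c)[:2] for c in cs]
    print(t,[[(np.round(x['at'],1).tolist(),round(x['confidence'],2)) for x in q] for q in r], end=' ')
    if r[0] and r[1]: print(tri(cs,[q[0]['at'] for q in r]))
    else: print()
print(env.state())
E
```

```text
side (array([394.22661811, 695.83732666, 637.01259246]), array([ 0.25245884, -0.77621715, -0.57771227]))
top (array([ 530.16878452,   34.66549643, 1016.0278052 ]), array([ 0.11751788,  0.03554818, -0.99243432]))
ledge [[([415.5, 203.9], 0.81)], [([457.5, 322.8], 0.86)]] (array([ 486.210018  , -202.204138  ,  103.36192597]), [array([1.9, 0. ]), array([-0.4, -1.9])])
end_stop [[([269.4, 313.0], 0.74), ([413.3, 201.7], 0.67)], [([460.3, 323.1], 0.81)]] (array([ 610.85615489, -154.17489098, -104.29150672]), [array([ 75.9, -27. ]), array([-46.1, -59.7])])
clamp_arm [[([413.7, 201.3], 0.83)], [([463.5, 322.4], 0.89)]] (array([ 489.42023432, -213.58266431,  102.20158014]), [array([3., 0.]), array([-0.6, -3.1])])
valve_mid [[([337.5, 375.4], 0.78)], [([269.9, 294.8], 0.85)]] (array([528.91731976, 177.65167255,   5.53594835]), [array([1.2, 0.1]), array([-0.2, -0.8])])
valve_stub [[([337.6, 374.7], 0.86), ([272.7, 315.0], 0.19)], [([263.2, 293.0], 0.61)]] (array([529.18688987, 189.37752516,  20.65041971]), [array([-1. , -0.1]), array([0.1, 0.7])])
pad_face [[([393.1, 192.4], 0.55)], [([356.8, 
[... 771 characters left out ...]
, -0.6])])
{'t': 1.1, 'joints': array([-1.37260188e+00,  4.90883602e-01,  1.55888887e+00, -2.81493595e-05,
        1.09168587e+00, -1.05638998e-01]), 'qvel': array([ 7.10623286e-04,  9.99235395e-04, -1.38341587e-03,  8.74111116e-04,
       -5.32137449e-04,  2.12717040e-05]), 'tau': array([-3.70938124e-04, -6.12486863e+01, -2.58430177e+01,  6.92653586e-02,
        4.44729603e-02,  3.59684259e-05]), 'eef_pos': array([ 186.98429998, -596.37485969,  404.77497376]), 'tcp_rot': array([3.14146172e+00, 3.90050368e-05, 3.03846418e-01]), 'ft_force': array([ 0.75541911, -0.47479701, -0.59294667]), 'moment': array([ 0.00489135, -0.00031424,  0.04095773]), 'grip_force': 0.0, 'opening': 1.001442984298977}
```

View pics/side0.png

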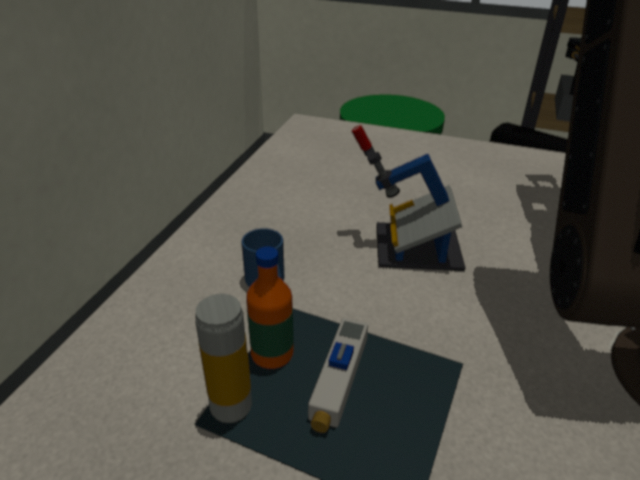

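View pics/top0.png

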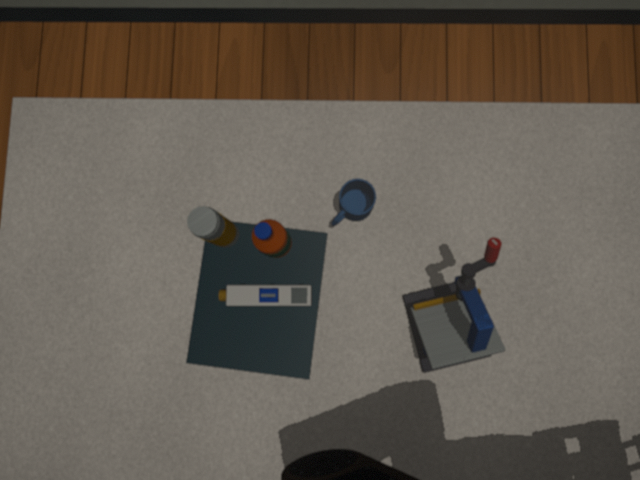

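The side view shows the valve on the mat, its stub at about (321,420) and its plain end at about (353,328). The stand is at about (415,205) with the red grip at (363,138). In the top view the valve runs from (221,296) to (311,295), and the stand is at about (455,325) with its grip at (493,249). The networks put ledge, end stop and clamp arm all near the middle of the stand, so I'll read those off a zoom instead.

```bash
python3 - <<'E'
import cv2,numpy as np
a=cv2.imread('pics/side0.png');b=cv2.imread('pics/top0.png')
A=cv2.resize(a[120:280,340:475],None,fx=2.96,fy=2.96,interpolation=3)[:474]
B=cv2.resize(b[230:380,395:510],None,fx=3.47,fy=3.15,interpolation=3)[:474]
B=cv2.resize(b[230:380,395:515],None,fx=3.3,fy=3.15,interpolation=3)[:472]
h=min(len(A),len(B)); o=np.hstack([A[:h],B[:h]]); print(o.shape)
o=cv2.convertScaleAbs(o,alpha=1.6); cv2.imwrite('pics/zoom0.png',o[:, :800])
E
```

```text
(472, 796, 3)
```

View pics/zoom0.png

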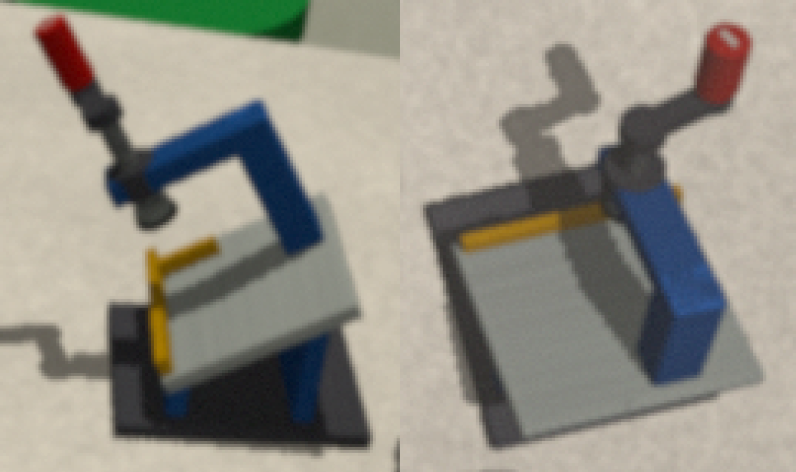

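```bash
cat >> h.py <<'E'
def bedR(yaw):  # yaw of bed x (uphill) horizontally
    return R.from_euler('z',yaw).as_matrix()@R.from_euler('y',-30,degrees=True).as_matrix()
E
python3 - <<'E'
from h import *
cs=[read_camera(n) for n in('side','top')]
S=lambda u,v:(340+u/2.96,120+v/2.96); T=lambda u,v:(395+(u-400)/3.3,230+v/3.15)
obs=[(0,(102,-30,0),S(358,313)),(0,(102,115,0),S(322,195)),(0,(94,50,105),S(240,152)),
(1,(102,115,0),T(762,378)),(1,(102,-30,0),T(525,438)),(1,(94,80,105),T(722,298)),(1,(94,50,105),T(668,305)),
(1,(94,50,0),T(650,380)),(1,(94,80,0),T(700,377)),(1,(-30,-25,12),T(458,236)),(0,(66,50,0),S(287,250)),(0,(94,50,0),S(320,240))]
gr=[(0,S(67,57)),(1,T(723,66))]; gt=[(1,T(728,38)),(0,S(49,23))]
obs[2]=(0,(94,50,105),S(262,103)) 
def pts(p):
    Rb=bedR(p[2]);o=np.array([p[0],p[1],60]);q=p[3]
    g=np.array([-45*np.cos(q),65+45*np.sin(q),185-2.55*q])
    gm=o+Rb@g; gtp=o+Rb@(g+[0,0,20])
    return Rb,o,gm,gtp
def f(p):
    Rb,o,gm,gtp=pts(p);r=[]
    for k,P,px in obs: r.append(proj(cs[k],o+Rb@np.array(P,float))[0]-px)
    for k,px in gr: r.append(proj(cs[k],gm)[0]-px)
    for k,px in gt: r.append(proj(cs[k],gtp)[0]-px)
    return np.array(r)
best=None
for q0 in np.arange(.5,4.7,.7):
    s=least_squares(lambda p:f(p).ravel(),[520,-150,3.1,q0],x_scale=[100,100,1,1],loss='soft_l1')
    if best is None or s.cost<best.cost: best=s
print(best.x,best.cost);print(np.round(f(best.x),1).tolist())
np.save('bed.npy',best.x)
Rb,o,gm,gtp=pts(best.x); print('grip',gm,gtp); print(Rb.round(3))
# valve
def vf(p,m):
    c,s=np.cos(p[2]),np.sin(p[2]);return np.array([[p[0]+c*x-s*y,p[1]+s*x+c*y,p3] for x,y,p3 in m])
ct=cs[1];r=cut_out('valve_mid',ct)[0];print(r['confidence'],r['region'].sum())
rs=cut_out('valve_mid',cs[0])[0]
box=[(x,y,z) for x in(-22,22) for y in(-90,90) for z in(4,40)]+[(12*np.sin(a),-107,22+12*np.cos(a)) for a in np.arange(0,6.2,.5)]+[(12*np.sin(a),-90,22+12*np.cos(a)) for a in np.arange(0,6.2,.5)]
def mask(c,p,up=4):
    P=proj(c,vf(p,box)); m=np.zeros((480*up,640*up),np.uint8)
    for sl in (slice(0,8),slice(8,None)): cv2.fillConvexPoly(m,cv2.convexHull((P[sl]*up+up/2).astype(np.int32)),1)
    return cv2.resize(m.astype(np.float32),(640,480),interpolation=cv2.INTER_AREA)
from scipy.optimize import minimize
g=lambda p:sum(np.abs(mask(c,p)-q['region']).sum() for c,q in((cs[0],rs),(cs[1],r)))
x0=onz(ct,(269,295),40); m=minimize(g,[x0[0],x0[1],np.pi],method='Nelder-Mead',options=dict(initial_simplex=[[x0[0],x0[1],3.14],[x0[0]+8,x0[1],3.14],[x0[0],x0[1]+8,3.14],[x0[0],x0[1],3.3]]))
print('valve',m.x,m.fun,rs['region'].sum())
for k in(0,1): print([np.round(onz(cs[k],a['at'],z),0).tolist() for a,z in((search_frame('valve_stub',cs[k])[0],22),)])
for c,n in zip(cs,'st'):
    im=c['image'].copy()
    for P in proj(c,vf(m.x,box[:8])): cv2.circle(im,tuple(int(round(v)) for v in P),1,(255,0,0),-1)
    bx=[(-32,-30,0),(102,-30,0),(102,115,0),(-32,115,0)];cv2.polylines(im,[proj(c,[o+Rb@np.array(b,float) for b in bx]).round().astype(int)],1,(0,255,0))
    bx=[(-20,50,105),(94,50,105),(94,80,105),(-20,80,105)];cv2.polylines(im,[proj(c,[o+Rb@np.array(b,float) for b in bx]).round().astype(int)],1,(255,0,255))
    cv2.polylines(im,[proj(c,[gm,gtp]).round().astype(int)],0,(0,255,255))
    np.save(n+'.npy',im)
a=np.load('s.npy')[110:440,300:480];b=np.load('t.npy')[200:380,205:515]
o=np.zeros((600,800,3),np.uint8);A=cv2.resize(a,None,fx=1.8,fy=1.8);o[:A.shape[0],:A.shape[1]]=A[:600]
B=cv2.resize(b,None,fx=1.5,fy=2.0);o[:B.shape[0],330:330+B.shape[1]]=B[:,:470]
cv2.imwrite('pics/fit.png',cv2.convertScaleAbs(o[...,::-1],alpha=1.5))
E
```

```text
[ 491.19133045 -155.98256665    3.41840314    1.40418495] 22.984531603556775
[[-0.3, -3.3], [-0.2, -1.9], [0.8, 4.2], [0.6, -1.8], [-1.4, -1.8], [1.4, 0.5], [1.0, 2.6], [-0.2, 2.2], [-0.2, -0.7], [-0.5, -0.6], [-0.5, 2.9], [1.7, 0.7], [-0.8, -3.4], [-0.6, -1.2], [-0.4, 1.0], [0.7, -0.4]]
grip [ 614.55634666 -234.63944021  213.38231085] [ 624.17566655 -231.90655075  230.70281892]
[[-0.833  0.273  0.481]
 [-0.237 -0.962  0.137]
 [ 0.5    0.     0.866]]
0.86 1873
valve [527.61979163 175.08646349   3.16049579] 264.0 3785
[[527.0, 193.0, 22.0]]
[[526.0, 189.0, 22.0]]
```

View pics/fit.png

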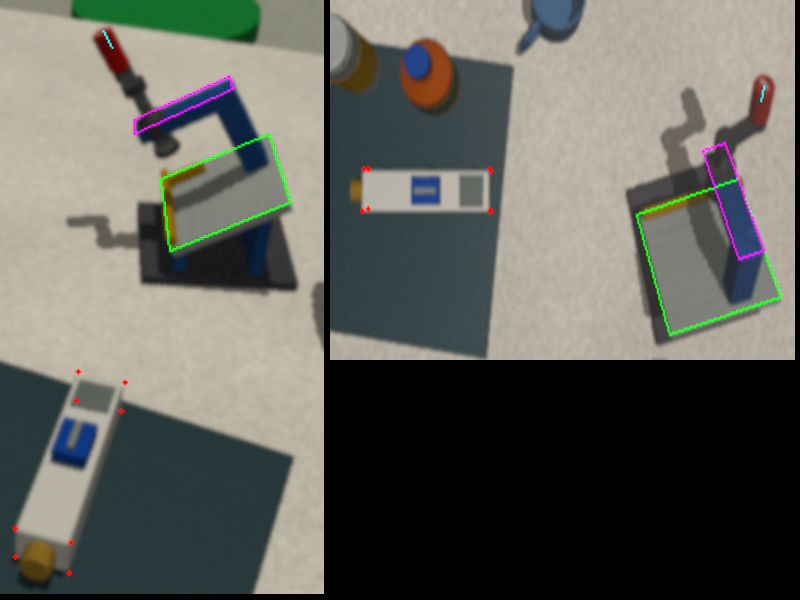

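```bash
cat > fit.py <<'E'
from h import *
from scipy.optimize import minimize
cs=[read_camera(n) for n in('side','top')]
hsv=[cv2.cvtColor(c['image'],cv2.COLOR_RGB2HSV).astype(int) for c in cs]
wins=[(340,475,110,270),(395,515,230,380)]
def win(k):
    m=np.zeros((480,640),bool);a=wins[k];m[a[2]:a[3],a[0]:a[1]]=1;return m
def col(k,lo,hi,smin,vmin): h=hsv[k];return win(k)&(h[...,0]>=lo)&(h[...,0]<=hi)&(h[...,1]>smin)&(h[...,2]>vmin)
red=[col(k,0,6,150,50)|col(k,172,180,150,50) for k in(0,1)]
yel=[col(k,15,28,140,60) for k in(0,1)]; blu=[col(k,105,120,130,35) for k in(0,1)]
# blue legs under bed: drop in side view the rows low
lab,n=[],0
b8=blu[0].astype(np.uint8);n,L,st,_=cv2.connectedComponentsWithStats(b8);
blu[0]=L==1+np.argmax(st[1:,4])
print([m.sum() for m in red+yel+blu])
UP=4
def hull(c,o,Rb,P):
    m=np.zeros((480*UP,640*UP),np.uint8);q=proj(c,np.asarray(P,float)@Rb.T+o)
    cv2.fillConvexPoly(m,cv2.convexHull((q*UP+UP/2).astype(np.int32)),1);return cv2.resize(m.astype(np.float32),(640,480),interpolation=cv2.INTER_AREA)
box=lambda x,y,z:[(a,b,d) for a in x for b in y for d in z]
def model(k,p):
    Rb=bedR(p[2]);o=np.array([p[0],p[1],60+p[4]]);q=p[3];c=cs[k]
    g=np.array([-45*np.cos(q),65+45*np.sin(q),185-2.55*q])
    cyl=[g+[12*np.cos(a),12*np.sin(a),z] for a in np.arange(0,6.28,.3) for z in(-26,20)]
    B=np.maximum(hull(c,o,Rb,box((-20,94),(50,80),(85,105))),hull(c,o,Rb,box((66,94),(50,80),(0,105))))
    Y=hull(c,o,Rb,box((-30,-22),(-25,115),(0,12)))
    return hull(c,o,Rb,cyl),Y,B
def cost(p):
    r=0
    for k in(0,1):
        m=model(k,p)
        r+=np.abs(m[0]-red[k]).sum()
        fy=np.clip(m[1]-m[2],0,1); y=yel[k]
        r+=np.abs(np.abs(fy-y)).sum()
        r+=np.abs(m[2]-blu[k]).sum()
    return r
if __name__=='__main__':
    p0=np.r_[np.load('bed.npy')[:4],0]
    for fr in (0,1):
        d=[8,8,.06,.3,4*fr]; n=5 if fr else 4
        f=lambda v:cost(np.r_[v,[0]*(5-n)])
        m=minimize(f,p0[:n],method='Nelder-Mead',options=dict(initial_simplex=[p0[:n]]+[p0[:n]+np.eye(n)[i]*d[i] for i in range(n)],maxfev=250,xatol=.01,fatol=.5))
        print(m.x,m.fun,f(p0[:n]));
        if not fr: np.save('bed.npy',m.x);p=np.r_[m.x,0]
    o=np.array([p[0],p[1],60]);print('grip',o+bedR(p[2])@[-45*np.cos(p[3]),65+45*np.sin(p[3]),185-2.55*p[3]])
    # valve, by colour: bright low-saturation inside dark mat (saturated brass/blue/grey filled by hull)
    VW=[(300,380,310,440),(215,320,275,315)]
    vb=box((-22,22),(-90,90),(4,40)); obs=[]
    for k in(0,1):
        a=VW[k];m=np.zeros((480,640),np.uint8);h=hsv[k];w=(h[...,2]>105)&(h[...,1]<70)
        m[a[2]:a[3],a[0]:a[1]]=w[a[2]:a[3],a[0]:a[1]]
        n,L,st,_=cv2.connectedComponentsWithStats(m);m=(L==1+np.argmax(st[1:,4])).astype(np.uint8)
        pp=cv2.findContours(m,0,2)[0][0];print(st[1:].max(0),cv2.minAreaRect(pp))
        hm=np.zeros_like(m);cv2.fillConvexPoly(hm,cv2.convexHull(pp),1);obs.append(hm)
    vR=lambda y:R.from_euler('z',y).as_matrix()
    for ks in((1,),(0,),(0,1)):
        g=lambda v:sum(np.abs(hull(cs[k],np.array([v[0],v[1],0]),vR(v[2]),vb)-obs[k]).sum() for k in ks)
        x=np.array([527.,175,3.16]);m=minimize(g,x,method='Nelder-Mead',options=dict(initial_simplex=[x,x+[6,0,0],x+[0,6,0],x+[0,0,.08]]))
        print('valve',ks,m.x,m.fun)
E
python3 fit.py
```

```text
[np.int64(228), np.int64(142), np.int64(266), np.int64(176), np.int64(1009), np.int64(731)]
[ 492.00197125 -157.22447099    3.41891896    1.36954287] 2207.5625 2255.1875
[ 4.91277739e+02 -1.55074385e+02  3.42349531e+00  1.39655530e+00
  1.20187416e-01] 2220.0 2255.1875
grip [ 616.64845954 -235.16802918  212.69255248]
[ 339  327   77  101 2309] ((341.0, 360.0), (100.0, 76.0), 90.0)
[318 305  84  19 984] ((268.5, 294.9999694824219), (82.99998474121094, 17.999996185302734), -0.0)
valve (1,) [526.546875   176.609375     3.16979167] 228.0
valve (0,) [524.77511184 150.11433258   3.03136652] 2162.25
valve (0, 1) [527.41753963 151.93822826   3.0801975 ] 2990.4375
```

```bash
python3 - <<'E'
from fit import *
p=np.r_[np.load('bed.npy')[:4],0]
for k in(0,1):
    for a,b in zip(model(k,p),(red[k],yel[k],blu[k])):
        ys,xs=np.where(b);Y,X=np.where(a>.5)
        print(k,a.sum(),b.sum(),(a*b).sum(),'obs',xs.min(),xs.max(),ys.min(),ys.max(),'mod',X.min(),X.max(),Y.min(),Y.max())
for k,pts in((0,[(370,145),(405,170),(438,185),(398,240),(420,215),(330,385),(440,260)]),(1,[(492,250),(478,310),(430,303),(455,340),(485,340),(240,295)])):
    print([(q,hsv[k][q[1],q[0]].tolist()) for q in pts])
E
```

```text
[np.int64(227), np.int64(142), np.int64(261), np.int64(176), np.int64(1006), np.int64(724)]
0 324.125 227 226.75 obs 353 370 126 149 mod 351 372 124 150
0 251.5 261 167.625 obs 390 413 201 245 mod 388 398 203 246
0 1617.625 1006 1006.0 obs 389 447 155 204 mod 374 449 152 206
1 362.3125 142 142.0 obs 488 499 239 261 mod 484 501 237 262
1 436.0625 176 175.125 obs 413 479 290 309 mod 413 480 288 309
1 1697.5 724 724.0 obs 462 492 290 350 mod 453 494 272 352
[((370, 145), [2, 203, 74]), ((405, 170), [106, 210, 57]), ((438, 185), [107, 202, 43]), ((398, 240), [22, 69, 85]), ((420, 215), [30, 16, 48]), ((330, 385), [23, 25, 122]), ((440, 260), [105, 234, 36])]
[((492, 250), [2, 150, 68]), ((478, 310), [110, 142, 70]), ((430, 303), [21, 205, 96]), ((455, 340), [42, 15, 86]), ((485, 340), [110, 132, 58]), ((240, 295), [20, 19, 121])]
```

```bash
sed -i 's/,150,50)/,95,35)/g; s/15,28,140,60/12,30,90,45/; s/105,120,130,35/100,122,75,25/' fit.py; python3 fit.py; python3 - <<'E'
from fit import *
p=np.r_[np.load('bed.npy')[:4],0]
for k in(0,1):
    for a,b in zip(model(k,p),(red[k],yel[k],blu[k])):
        ys,xs=np.where(b);Y,X=np.where(a>.5)
        print(k,a.sum(),b.sum(),(a*b).sum(),'obs',xs.min(),xs.max(),ys.min(),ys.max(),'mod',X.min(),X.max(),Y.min(),Y.max())
E
```

```text
[np.int64(282), np.int64(272), np.int64(387), np.int64(297), np.int64(1111), np.int64(1064)]
[ 491.63008864 -155.53476697    3.40816909    1.36149235] 1518.25 1533.6875
[ 492.14807078 -156.50824517    3.40003802    1.34071727   -1.49608992] 1506.4375 1533.6875
grip [ 615.71825721 -234.65887622  212.53299779]
[ 340  329   78  101 2309] ((340.5, 360.0), (100.0, 77.0), 90.0)
[318 305  84  19 986] ((268.5, 294.9999694824219), (82.99998474121094, 17.999996185302734), -0.0)
valve (1,) [526.546875   176.609375     3.16979167] 226.0
valve (0,) [525.03526487 149.49754999   3.03184372] 2202.4375
valve (0, 1) [527.60127898 151.39129745   3.07954379] 3031.4375
[np.int64(281), np.int64(273), np.int64(389), np.int64(303), np.int64(1115), np.int64(1065)]
0 321.9375 281 277.6875 obs 352 371 125 150 mod 352 372 125 150
0 253.625 389 237.125 obs 389 413 200 246 mod 389 398 204 247
0 1620.4375 1115 1115.0 obs 388 448 155 205 mod 374 449 153 207
1 364.75 273 273.0 obs 485 500 238 262 mod 483 501 237 263
1 445.4375 303 281.4375 obs 413 479 289 309 mod 412 479 288 309
1 1705.0625 1065 1065.0 obs 456 493 278 351 mod 453 493 272 352
```

Request:
{"api": "move_arm", "payload": {"commands": [[[0.88,0.98,0.15],0.8,1],[[0.88,0.98,0.15],0.8,1],[[0.88,0.98,0.15],0.8,1],[[0.88,0.98,0.15],0.8,1],[[0.88,0.98,0.15],0.8,1],[[0.88,0.98,0.15],0.8,1],[[0.88,0.98,0.15],0.8,1],[[0.88,0.98,0.15],0.8,1],[[0.88,0.98,0.15],0.8,1],[[0.88,0.98,0.15],0.8,1],[[0.14,1,0],0.8,1],[[0.14,1,0],0.8,1],[[0.14,1,0],0.8,1],[[0.14,1,0],0.8,1],[[0.14,1,0],0.8,1],[[0.14,1,0],0.8,1],[[0.14,1,0],0.8,1],[[0.14,1,0],0.8,1],[[0.14,1,0],0.8,1],[[0.14,1,0],0.8,1]]}}

```text
t: 3.47
eef_pos: [492.9, -0.9, 450.0]
tcp_rot: [3.141, 0.0, 1.587]
ft_force: [1.0, -0.1, 1.1]
opening: 1.0
grip_force: 0.0
```

```bash
python3 - <<'E'
from h import *
c=read_camera('top');s=read_camera('side')
print('spray top',onz(c,(203.5,222),190),onz(c,(203.5,222),185)); print('det cap',onz(c,(263.5,231.5),204))
print('sp base side (front-bottom)',onz(s,(229,420),4),'det',onz(s,(271,366),4))
print('stub tip',onz(c,(218.5,296),22),onz(s,(321,421),22))
E
```

```text
spray top [656.51221816 277.49980723 190.        ] [657.27698317 278.9696991  185.        ]
det cap [639.43066106 164.78179023 204.        ]
sp base side (front-bottom) [651.74709242 302.364553     4.        ] det [634.45396306 192.87045832   4.        ]
stub tip [521.83156281 285.89239859  22.        ] [525.37311211 274.41327027  22.        ]
```

Request:
{"api": "move_arm", "payload": {"commands": [[[0.12,1,0],0,1],[[0.12,1,0],0,1],[[0.12,1,0],0,1],[[0.12,1,0],0,1],[[0.12,1,0],0,1],[[0.12,1,0],0,1],[[0.12,1,0],0,1],[[0.12,1,0],0,1],[[0,0,-1],0,1],[[0,0,-1],0,1],[[0,0,-1],0,1],[[0,0,-1],0,1],[[0,0,-0.8],0,1],[[0,0,0],0,1]]}}

```text
t: 4.73
eef_pos: [521.4, 236.9, 301.7]
tcp_rot: [-3.135, 0.002, 1.583]
ft_force: [0.2, 0.5, -0.1]
opening: 1.0
grip_force: 0.0
```

```bash
python3 - <<'E'
from h import *
c=read_camera('top');s=read_camera('side')
A=cv2.resize(s['image'][180:460,180:400],(400,509));B=cv2.resize(c['image'][190:330,180:330],(400,373))
o=np.zeros((509,800,3),np.uint8);o[:,:400]=A;o[:373,400:]=B
cv2.imwrite('pics/pre.png',cv2.convertScaleAbs(o[...,::-1],alpha=1.5))
E
```

```text
(no output)
```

View pics/pre.png

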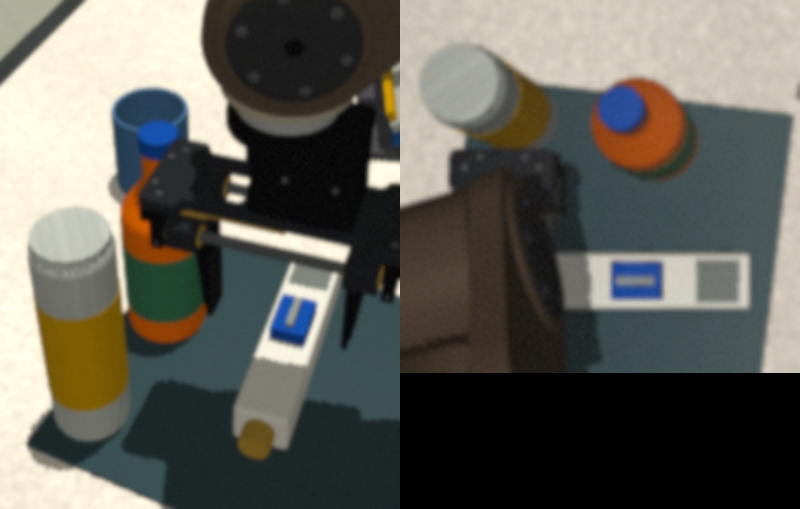

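The gripper straddles the valve, and its body end lies between can and bottle. I'll descend slowly and watch the force.

Request:
{"api": "move_arm", "payload": {"commands": [[[0,0.05,-0.6],0,1],[[0,0,-0.6],0,1],[[0,0,-0.6],0,1],[[0,0,-0.6],0,1],[[0,0,-0.4],0,1],[[0,0,-0.3],0,1],[[0,0,-0.3],0,1],[[0,0,0],0,1],[[0,0,0],0,1]]}}

```text
t: 5.58
eef_pos: [522.0, 239.1, 204.1]
tcp_rot: [3.141, -0.0, 1.584]
ft_force: [0.3, -0.3, -0.0]
opening: 1.001
grip_force: 0.0
```

Request:
{"api": "move_arm", "payload": {"commands": [[[0,0,-0.2],0,1],[[0,0,0],0,0.2],[[0,0,0],0,-0.1],[[0,0,0],0,-0.3],[[0,0,0],0,-1],[[0,0,0],0,-1],[[0,0,0],0,-1],[[0,0,0],0,-1],[[0,0,0],0,-1],[[0,0,0],0,-1],[[0,0,0],0,-1],[[0,0,0],0,-1]]}}

```text
t: 6.58
eef_pos: [521.9, 239.2, 197.8]
tcp_rot: [3.141, -0.0, 1.584]
ft_force: [1.2, 0.6, 0.4]
opening: 0.466
grip_force: 29.7
```

Request:
{"api": "move_arm", "payload": {"commands": [[[0,0,0.3],0,-1],[[0,0,0.6],0,-1],[[0,0,0.9],0,-1],[[0,0,0.9],0,-1],[[0,0,0.9],0,-1],[[0,0,0.8],0,-1],[[-0.2,-0.5,0],0.3,-1],[[-0.2,-0.9,0],0.3,-1],[[-0.2,-0.9,0],0.3,-1],[[-0.2,-0.9,0],0.3,-1],[[-0.2,-0.9,0],0.3,-1],[[-0.2,-0.9,0],0.3,-1],[[-0.2,-0.9,0],0.3,-1],[[-0.2,-0.9,0],0.3,-1],[[-0.2,-0.9,0],0.3,-1],[[-0.2,-0.9,0],0.3,-1],[[0,-0.7,0],0.2,-1],[[0,-0.3,0],0,-1],[[0,0,0],0,-1],[[0,0,0],0,-1]]}}

```text
t: 8.25
eef_pos: [461.6, -48.7, 329.9]
tcp_rot: [-3.141, -0.0, 1.838]
ft_force: [-0.0, -0.4, -3.5]
opening: 0.461
grip_force: 29.9
```

```bash
python3 - <<'E'
from h import *
c=read_camera('top');s=read_camera('side');p=np.load('bed.npy');st=env.state()
print(st['tcp_rot'],st['eef_pos'],st['moment'],st['ft_force'])
yaw=st['tcp_rot'][2]+np.pi/2;V=R.from_euler('z',yaw).as_matrix()
ctr=st['eef_pos']-[0,0,171+4.8]+V@[0,62.5,0]
bx=[(x,y,z) for x in(-22,22) for y in(-90,90) for z in(-18,18)]
ims=[]
for k in(c,s):
    im=k['image'].copy()
    for P in proj(k,[ctr+V@np.array(b,float) for b in bx]): cv2.circle(im,tuple(P.round().astype(int)),1,(255,0,0),-1)
    ims.append(im)
A=cv2.resize(ims[1][110:330,300:480],(400,489));B=cv2.resize(ims[0][200:390,370:530],(400,475))
o=np.zeros((489,800,3),np.uint8);o[:,:400]=A;o[:475,400:]=B
cv2.imwrite('pics/stage.png',cv2.convertScaleAbs(o[...,::-1],alpha=1.5))
E
```

```text
[-3.14136508e+00 -3.43436950e-04  1.84010427e+00] [461.71895829 -48.04628813 329.79600602] [ 0.19954401 -0.09983821  0.02374025] [ 0.15320428 -0.02390858 -3.89047062]
```

View pics/stage.png

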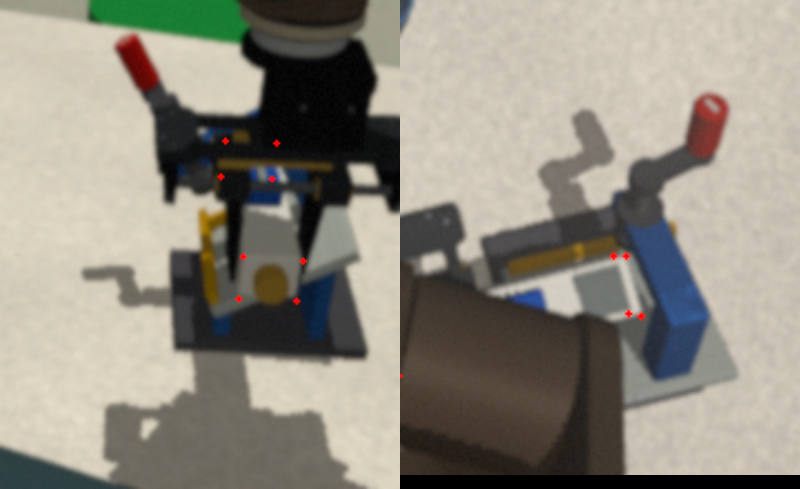

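Request:
{"api": "move_arm", "payload": {"commands": [[[0,0,-0.6],0,-1],[[0,0,-0.6],0,-1],[[0,0,-0.3],0,-1],[[0,0,-0.2],0,-1],[[0,0,-0.1],0,-1],[[0,0,0],0,-1]]}}

```text
t: 8.85
eef_pos: [461.9, -48.6, 275.5]
tcp_rot: [-3.141, -0.0, 1.84]
ft_force: [-0.7, 0.5, -3.6]
opening: 0.46
grip_force: 30.0
```

Request:
{"api": "move_arm", "payload": {"commands": [[[0,0,-0.05],0,-1],[[0,0,0],0,-1]]}}

```text
t: 9.02
eef_pos: [461.9, -48.8, 274.6]
tcp_rot: [3.141, 0.0, 1.84]
ft_force: [-0.0, 0.3, -3.0]
opening: 0.461
grip_force: 30.0
```

Request:
{"api": "move_arm", "payload": {"commands": [[[0,0,-0.05],0,-1],[[0,0,0],0,-1]]}}

```text
t: 9.18
eef_pos: [461.8, -48.9, 273.0]
tcp_rot: [3.141, 0.0, 1.84]
ft_force: [-1.2, -0.2, -3.7]
opening: 0.46
grip_force: 30.0
```

Request:
{"api": "move_arm", "payload": {"commands": [[[0,0,-0.05],0,-1],[[0,0,0],0,-1]]}}

```text
t: 9.35
eef_pos: [461.7, -48.9, 271.2]
tcp_rot: [3.141, 0.0, 1.84]
ft_force: [0.6, -0.5, -3.2]
opening: 0.465
grip_force: 30.0
```

Request:
{"api": "move_arm", "payload": {"commands": [[[0,0,-0.05],0,-1],[[0,0,0],0,-1]]}}

```text
t: 9.52
eef_pos: [461.8, -48.9, 269.6]
tcp_rot: [-3.142, -0.0, 1.84]
ft_force: [0.4, -0.5, -3.8]
opening: 0.462
grip_force: 30.0
```

Request:
{"api": "move_arm", "payload": {"commands": [[[0,0,-0.05],0,-1],[[0,0,0],0,-1]]}}

```text
t: 9.68
eef_pos: [461.8, -48.9, 268.0]
tcp_rot: [-3.141, -0.0, 1.84]
ft_force: [-0.4, -0.2, -3.6]
opening: 0.465
grip_force: 30.0
```

Request:
{"api": "move_arm", "payload": {"commands": [[[0,0,-0.05],0,-1],[[0,0,0],0,-1]]}}

```text
t: 9.85
eef_pos: [461.9, -48.9, 266.7]
tcp_rot: [3.141, 0.0, 1.84]
ft_force: [-0.1, 0.5, -0.7]
opening: 0.463
grip_force: 30.0
```

Request:
{"api": "move_arm", "payload": {"commands": [[[0,0,0.1],0,-1],[[0.065,-0.235,0],0,-1],[[0.065,-0.235,0],0,-1],[[0.065,-0.235,0],0,-1],[[0.065,-0.235,0],0,-1],[[0,0,0],0,-1]]}}

```text
t: 10.35
eef_pos: [470.1, -78.5, 269.7]
tcp_rot: [3.141, 0.0, 1.839]
ft_force: [0.4, 0.2, -3.8]
opening: 0.465
grip_force: 30.0
```

Request:
{"api": "move_arm", "payload": {"commands": [[[0.065,-0.235,0],0,-1],[[0.04,-0.15,0],0,-1],[[0,0,0],0,-1]]}}

```text
t: 10.6
eef_pos: [473.0, -89.5, 269.7]
tcp_rot: [3.141, 0.0, 1.839]
ft_force: [1.1, -0.1, -3.6]
opening: 0.464
grip_force: 30.0
```

Request:
{"api": "move_arm", "payload": {"commands": [[[0.015,-0.055,0],0,-1],[[0,0,0],0,-1]]}}

```text
t: 10.77
eef_pos: [473.2, -90.4, 269.8]
tcp_rot: [3.142, 0.0, 1.84]
ft_force: [0.2, -0.4, -4.0]
opening: 0.46
grip_force: 30.0
```

Request:
{"api": "move_arm", "payload": {"commands": [[[0.015,-0.055,0],0,-1],[[0,0,0],0,-1]]}}

```text
t: 10.93
eef_pos: [473.7, -91.9, 269.8]
tcp_rot: [3.141, 0.0, 1.84]
ft_force: [0.8, 0.4, -2.4]
opening: 0.458
grip_force: 30.0
```

Request:
{"api": "move_arm", "payload": {"commands": [[[0.015,-0.055,0],0,-1],[[0,0,0],0,-1]]}}

```text
t: 11.1
eef_pos: [474.2, -93.6, 269.8]
tcp_rot: [3.141, 0.0, 1.84]
ft_force: [0.5, -0.1, -3.4]
opening: 0.463
grip_force: 30.0
```

Request:
{"api": "move_arm", "payload": {"commands": [[[0.015,-0.055,0],0,-1],[[0,0,0],0,-1]]}}

```text
t: 11.27
eef_pos: [474.6, -95.4, 269.8]
tcp_rot: [3.141, 0.0, 1.84]
ft_force: [-0.0, 0.4, -3.1]
opening: 0.46
grip_force: 30.0
```

Request:
{"api": "move_arm", "payload": {"commands": [[[0.01,-0.04,0],0,-1],[[0,0,0],0,-1]]}}

```text
t: 11.43
eef_pos: [474.9, -96.5, 269.7]
tcp_rot: [3.142, -0.0, 1.84]
ft_force: [-0.3, -0.0, -4.3]
opening: 0.46
grip_force: 30.0
```

Request:
{"api": "move_arm", "payload": {"commands": [[[0.01,-0.04,0],0,-1],[[0,0,0],0,-1]]}}

```text
t: 11.6
eef_pos: [474.9, -97.0, 269.7]
tcp_rot: [-3.141, -0.002, 1.84]
ft_force: [-1.1, 9.3, -0.4]
opening: 0.46
grip_force: 30.0
```

Request:
{"api": "move_arm", "payload": {"commands": [[[0.01,-0.04,0],0,-1],[[0,0,0],0,-1]]}}

```text
t: 11.77
eef_pos: [474.8, -97.4, 269.6]
tcp_rot: [-3.14, -0.003, 1.84]
ft_force: [-1.5, 18.7, 1.5]
opening: 0.461
grip_force: 30.0
```

Request:
{"api": "move_arm", "payload": {"commands": [[[0.01,-0.04,0],0,-1],[[0,0,0],0,-1]]}}

```text
t: 11.93
eef_pos: [474.8, -98.0, 269.6]
tcp_rot: [-3.139, -0.005, 1.84]
ft_force: [-2.4, 24.3, 2.8]
opening: 0.463
grip_force: 30.0
```

Request:
{"api": "move_arm", "payload": {"commands": [[[-0.025,0.09,0],0,-1],[[0,0,0],0,-1],[[0,0,-0.07],0,-1],[[0,0,-0.03],0,-1],[[0,0,0],0,-1]]}}

```text
t: 12.35
eef_pos: [474.9, -97.0, 266.8]
tcp_rot: [-3.141, -0.001, 1.84]
ft_force: [-0.6, 8.6, 1.3]
opening: 0.463
grip_force: 30.0
```

Request:
{"api": "move_arm", "payload": {"commands": [[[0,0,0],0,-0.05],[[0,0,0],0,0],[[0,0,0],0,0.05],[[0,0,0],0,0.1],[[0,0,0],0,0.15],[[0,0,0],0,0.2],[[0,0,0],0,0.3],[[0,0,0],0,0.4],[[0,0,0],0,0.5],[[0,0,0],0,0.7],[[0,0,0],0,1],[[0,0,0],0,1],[[0,0,0],0,1]]}}

```text
t: 13.43
eef_pos: [475.0, -97.3, 266.8]
tcp_rot: [3.142, -0.0, 1.84]
ft_force: [0.1, -0.6, -0.6]
opening: 0.966
grip_force: 0.0
```

```bash
cat > ov.py <<'E'
from h import *
import sys
c=read_camera('top');s=read_camera('side');p=np.load('bed.npy')
o=np.array([p[0],p[1],60]);Rb=bedR(p[2]);ims=[]
bx=[(x,y,z+18) for x in(-22,22) for y in(-90,90) for z in(-18,18)]
for k in(c,s):
    im=k['image'].copy()
    for P in proj(k,[o+Rb@np.array(b,float) for b in bx]): cv2.circle(im,tuple(P.round().astype(int)),1,(255,0,0),-1)
    ims.append(im)
A=cv2.resize(ims[1][110:330,300:480],(400,489));B=cv2.resize(ims[0][200:390,370:530],(400,475))
o=np.zeros((489,800,3),np.uint8);o[:,:400]=A;o[:475,400:]=B
cv2.imwrite('pics/%s.png'%sys.argv[1],cv2.convertScaleAbs(o[...,::-1],alpha=1.5))
E
echo
```

Request:
{"api": "move_arm", "payload": {"commands": [[[0,0,0.4],0,1],[[0,0,0.9],0,1],[[0,0,0.9],0,1],[[0,0,0.9],-1,1],[[0,0,0.9],-1,1],[[0,0,0.9],-1,1],[[0,0,0.9],-1,1],[[0,0,0.3],-1,1],[[0,0,0],-1,1],[[0,0,0],-1,1],[[0,0,0],-1,1],[[0,0,0],-1,1],[[0,0,0],-1,1],[[0,0,0],-1,1],[[0,0,0],-1,1],[[0,0,0],-1,1],[[0,0,0],-1,1]]}}

```text
t: 14.85
eef_pos: [474.9, -97.3, 449.7]
tcp_rot: [-3.142, 0.0, 0.716]
ft_force: [0.8, -0.2, -0.2]
opening: 1.0
grip_force: 0.0
```

```bash
python3 ov.py placed
```

```text
(no output)
```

View pics/placed.png

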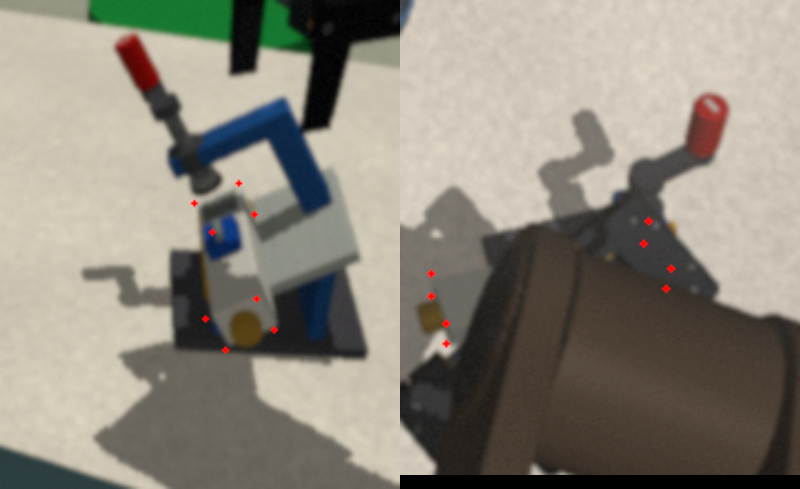

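The valve lies tilted on the bed, close to the predicted home corners: stub at (246,328), plain end near (220,195). I'll check numerically how far it is from home.

```bash
python3 - <<'E'
from h import *
from scipy.optimize import minimize
s=read_camera('side');p=np.load('bed.npy');o=np.array([p[0],p[1],60]);Rb=bedR(p[2])
hs=cv2.cvtColor(s['image'],cv2.COLOR_RGB2HSV).astype(int)
br=(hs[...,0]>=14)&(hs[...,0]<=26)&(hs[...,1]>110); br[:, :390]=0;br[:,430:]=0;br[:240]=0;br[275:]=0
ys,xs=np.where(br);print('brass n',len(xs),xs.mean(),ys.mean(),xs.min(),xs.max(),ys.min(),ys.max())
cyl=lambda y0,y1:[(12*np.cos(a),y,18+12*np.sin(a)) for a in np.arange(0,6.28,.3) for y in(y0,y1)]
for d in(-6,-3,0,3):
    P=proj(s,[o+Rb@np.add(b,[0,d,0]) for b in cyl(-107,-90)]);print(d,P.min(0),P.max(0))
r=cut_out('valve_mid',s)[0];reg=r['region'];print(reg.sum(),r['confidence'])
Y,X=np.where(reg);print(X.min(),X.max(),Y.min(),Y.max())
blue=(hs[...,0]>100)&(hs[...,0]<125)&(hs[...,1]>130)&(hs[...,2]>60);blue[:205]=0;blue[228:]=0;blue[:,:385]=0;blue[:,412:]=0
ys,xs=np.where(blue);print('coil',len(xs),xs.mean(),ys.mean(),xs.min(),xs.max(),ys.min(),ys.max())
for d in(-6,-3,0,3):
    P=proj(s,[o+Rb@np.array([x,y+d,z]) for x in(-15.,15) for y in(-18,22) for z in(36,50)]);print(d,P.min(0),P.max(0))
E
```

```text
brass n 196 409.2857142857143 256.9795918367347 391 418 240 266
-6 [401.13648683 251.99801502] [415.55206357 268.60402813]
-3 [401.02149939 250.99147792] [415.3966278  267.55357049]
0 [400.9071113  249.99023057] [415.24201693 266.50863432]
3 [400.79331788 248.99423137] [415.08822441 265.46917618]
1683 0.93
390 423 194 264
coil 96 400.8020833333333 213.5 392 407 207 219
-6 [389.47813231 207.43491925] [408.39219483 230.40394756]
-3 [389.40022965 206.61459943] [408.26430893 229.51326051]
0 [389.3227013  205.79825787] [408.13705953 228.62696448]
3 [389.24554457 204.98586572] [408.01044187 227.74502707]
```

```bash
python3 - <<'E'
from h import *
s=read_camera('side');im=s['image'][170:282,370:470]
cv2.imwrite('pics/z2.png',cv2.convertScaleAbs(cv2.resize(im,None,fx=5.3,fy=5.3,interpolation=2)[...,::-1],alpha=1.9))
E
```

```text
(no output)
```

View pics/z2.png

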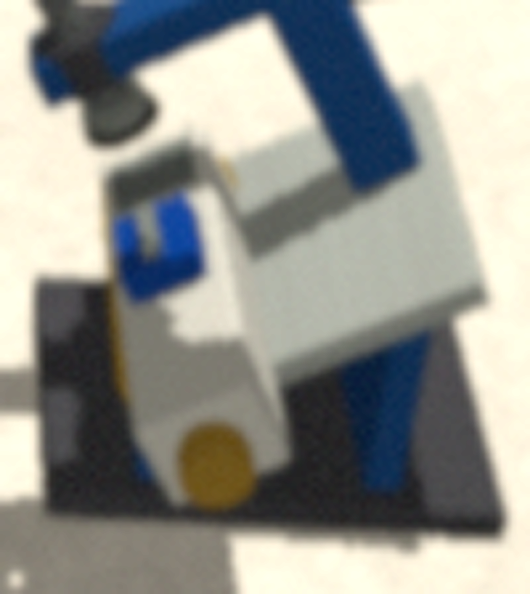

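The valve lies flat on the bed with its flank along the yellow ledge, and the stub tip is near (215,465). A small gap of a few mm can't be ruled out, so I'll nudge it gently against the ledge with closed fingers.

Request:
{"api": "move_arm", "payload": {"commands": [[[-0.18,-0.47,0],1,-1],[[-0.18,-0.47,0],1,-1],[[-0.18,-0.47,0],1,-1],[[-0.18,-0.47,0],1,-1],[[0,0,0],1,-1],[[0,0,0],1,-1],[[0,0,-0.2],1,-1],[[0,0,-0.2],1,-1],[[0,0,-0.4],1,-1],[[0,0,-0.4],1,-1],[[0,0,-0.5],1,-1],[[0,0,-0.5],1,-1],[[0,0,-0.5],1,-1],[[0,0,-0.5],1,-1],[[0,0,-0.8],0,-1],[[0,0,-0.8],0,-1],[[0,0,-0.4],0,-1],[[0,0,-0.2],0,-1],[[0,0,0],0,-1]]}}

```text
t: 16.68
eef_pos: [453.4, -153.8, 286.8]
tcp_rot: [-3.14, -0.001, 1.841]
ft_force: [-0.2, -0.4, 0.7]
opening: 0.008
grip_force: 0.0
```

Request:
{"api": "move_arm", "payload": {"commands": [[[0.25,0.07,0],0,-1],[[0.16,0.044,0],0,-1],[[0,0,0],0,-1]]}}

```text
t: 16.93
eef_pos: [466.9, -150.2, 288.7]
tcp_rot: [3.14, 0.002, 1.841]
ft_force: [-0.7, -0.9, 0.3]
opening: 0.003
grip_force: 0.0
```

Request:
{"api": "move_arm", "payload": {"commands": [[[0.065,0.018,0],0,-1],[[0.065,0.018,0],0,-1],[[0,0,0],0,-1]]}}

```text
t: 17.18
eef_pos: [469.9, -149.1, 288.1]
tcp_rot: [3.141, 0.0, 1.84]
ft_force: [-0.6, -0.1, -0.2]
opening: 0.004
grip_force: 0.0
```

Request:
{"api": "move_arm", "payload": {"commands": [[[0.05,0.014,0],0,-1],[[0,0,0],0,-1]]}}

```text
t: 17.35
eef_pos: [471.2, -148.8, 287.9]
tcp_rot: [3.141, 0.0, 1.84]
ft_force: [-0.2, 0.1, -0.0]
opening: 0.005
grip_force: 0.0
```

Request:
{"api": "move_arm", "payload": {"commands": [[[0.05,0.014,0],0,-1],[[0,0,0],0,-1]]}}

```text
t: 17.52
eef_pos: [472.7, -148.4, 287.8]
tcp_rot: [3.141, 0.0, 1.84]
ft_force: [0.3, 0.3, -0.5]
opening: 0.006
grip_force: 0.0
```

Request:
{"api": "move_arm", "payload": {"commands": [[[0.04,0.011,0],0,-1],[[0,0,0],0,-1]]}}

```text
t: 17.68
eef_pos: [473.9, -148.0, 287.8]
tcp_rot: [3.141, 0.0, 1.84]
ft_force: [0.5, -0.8, 0.7]
opening: 0.002
grip_force: 0.0
```

Request:
{"api": "move_arm", "payload": {"commands": [[[0.04,0.011,0],0,-1],[[0,0,0],0,-1]]}}

```text
t: 17.85
eef_pos: [475.1, -147.7, 287.8]
tcp_rot: [3.141, 0.0, 1.84]
ft_force: [0.6, 0.6, -0.0]
opening: 0.004
grip_force: 0.0
```

Request:
{"api": "move_arm", "payload": {"commands": [[[0.04,0.011,0],0,-1],[[0,0,0],0,-1]]}}

```text
t: 18.02
eef_pos: [476.4, -147.4, 287.8]
tcp_rot: [3.141, 0.0, 1.84]
ft_force: [0.9, 0.2, -0.2]
opening: 0.006
grip_force: 0.0
```

Request:
{"api": "move_arm", "payload": {"commands": [[[0.05,0.014,0],0,-1],[[0,0,0],0,-1]]}}

```text
t: 18.18
eef_pos: [477.9, -147.0, 287.8]
tcp_rot: [3.141, 0.0, 1.84]
ft_force: [0.3, 0.3, -0.1]
opening: 0.004
grip_force: 0.0
```

Request:
{"api": "move_arm", "payload": {"commands": [[[0.05,0.014,0],0,-1],[[0,0,0],0,-1]]}}

```text
t: 18.35
eef_pos: [479.3, -146.5, 287.7]
tcp_rot: [-3.142, -0.0, 1.84]
ft_force: [-0.3, -1.2, -0.1]
opening: 0.005
grip_force: 0.1
```

Request:
{"api": "move_arm", "payload": {"commands": [[[0.05,0.014,0],0,-1],[[0,0,0],0,-1]]}}

```text
t: 18.52
eef_pos: [480.4, -146.2, 288.0]
tcp_rot: [-3.14, -0.0, 1.84]
ft_force: [-4.8, -2.3, 5.6]
opening: 0.003
grip_force: 4.0
```

Request:
{"api": "move_arm", "payload": {"commands": [[[0.05,0.014,0],0,-1],[[0,0,0],0,-1]]}}

```text
t: 18.68
eef_pos: [481.6, -145.8, 288.4]
tcp_rot: [-3.139, -0.001, 1.84]
ft_force: [-9.9, -2.3, 14.2]
opening: 0.002
grip_force: 8.1
```

Contact came late and then stiffened at once, so the valve is seated against the ledge. I'll back off and go above the crank.

Request:
{"api": "move_arm", "payload": {"commands": [[[-0.4,-0.11,0],0,-1],[[0,0,0.5],0,-1],[[0,0,0.9],0,-1],[[0,0,0.9],0,-1],[[0,0,0.9],-1,-1],[[0,0,0.9],-1,-1],[[0,0,0.9],-1,-1],[[0,0,0.6],-1,1],[[0.5,-0.3,0],-1,1],[[0.5,-0.3,0],-1,1],[[0.5,-0.3,0],-1,1],[[0.5,-0.3,0],-1,1],[[0.5,-0.3,0],-1,1],[[0.5,-0.3,0],-1,1],[[0.5,-0.3,0],-1,1],[[0.5,-0.3,0],-1,1],[[0.5,-0.3,0],-1,1],[[0.2,-0.1,0],-1,1],[[0,0,0],-1,1],[[0,0,0],-1,1]]}}

```text
t: 20.35
eef_pos: [611.4, -233.4, 455.0]
tcp_rot: [-3.141, 0.0, 0.556]
ft_force: [-0.0, 0.5, -0.8]
opening: 0.856
grip_force: 0.0
```

Request:
{"api": "move_arm", "payload": {"commands": [[[0.15,0,0],-1,1],[[0.12,0,0],-1,1],[[0,0,-0.2],-1,1],[[0,0,-0.4],-0.6,1],[[0,0,-0.5],0,1],[[0,0,-0.5],0,1],[[0,0,-0.3],0,1],[[0,0,-0.2],0,1],[[0,0,0],0,1]]}}

```text
t: 21.1
eef_pos: [619.2, -233.1, 391.6]
tcp_rot: [-3.14, 0.001, 0.272]
ft_force: [0.2, 0.0, -0.5]
opening: 0.997
grip_force: 0.0
```

```bash
python3 ov.py crank; python3 -c "
from h import *
print(env.state()['joints'])"
```

```text
[-4.59688857e-01  5.54590025e-01  1.47480350e+00 -6.40666703e-05
  1.11171146e+00  8.39332792e-01]
```

View pics/crank.png

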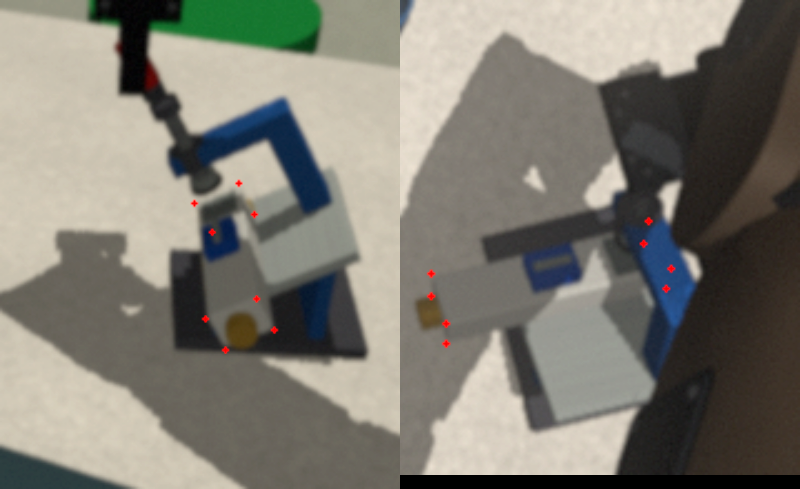

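The valve's near end now matches the home corners in both views, with the stub at (242,330) in the left crop. The fingers straddle the red grip.

Request:
{"api": "move_arm", "payload": {"commands": [[[0,0,0],0,0],[[0,0,0],0,-0.4],[[0,0,0],0,-1],[[0,0,0],0,-1],[[0,0,0],0,-1],[[0,0,0],0,-1],[[0,0,0],0,-1],[[0,0,0],0,-1],[[0,0,0],0,-1],[[0,0,0],0,-1]]}}

```text
t: 22.03
eef_pos: [619.3, -233.0, 392.7]
tcp_rot: [3.142, 0.0, 0.272]
ft_force: [-0.4, -0.1, 0.7]
opening: 0.355
grip_force: 0.0
```

Request:
{"api": "move_arm", "payload": {"commands": [[[0,0,0],0,-1],[[0,0,0],0,-1],[[0,0,0],0,-1],[[0,0,0],0,-1],[[0,0,0],0,-1]]}}

```text
t: 22.45
eef_pos: [619.5, -234.1, 393.1]
tcp_rot: [3.138, -0.001, 0.271]
ft_force: [2.0, -7.6, -1.1]
opening: 0.246
grip_force: 30.0
```

```bash
cat > path.py <<'E'
from h import *
import sys,json
p=np.load('bed.npy');Rb=bedR(p[2]);o=np.array([p[0],p[1],60])
G=lambda q:o+Rb@np.array([-45*np.cos(q),65+45*np.sin(q),185-2.55*q])
OFF=np.array([619.4,-233.2,392.8])-G(p[3])
def rows(q0,q1,n,start=None):
    c=(G(q0)+OFF) if start is None else np.array(start,float); out=[]
    for q in np.linspace(q0,q1,n+1)[1:]:
        d=np.round((G(q)+OFF-c)/30,2); c=c+d*30; out.append([d.tolist(),0,-1])
    return out,c
if __name__=='__main__':
    a=list(map(float,sys.argv[1:4])); st=list(map(float,sys.argv[4:7])) or None
    r,c=rows(a[0],a[1],int(a[2]),st); print(json.dumps(r)); print('end',c.round(2).tolist())
E
python3 path.py 1.3615 3.3615 10 ; python3 -c "
from path import *;print(p,OFF)"
```

```text
[[[-0.25, -0.1, 0.13], 0, -1], [[-0.26, -0.05, 0.14], 0, -1], [[-0.27, 0.02, 0.13], 0, -1], [[-0.27, 0.07, 0.11], 0, -1], [[-0.25, 0.13, 0.11], 0, -1], [[-0.23, 0.18, 0.07], 0, -1], [[-0.19, 0.22, 0.06], 0, -1], [[-0.15, 0.26, 0.03], 0, -1], [[-0.11, 0.28, -0.01], 0, -1], [[-0.06, 0.29, -0.03], 0, -1]]
end [558.2, -194.2, 415.0]
[ 491.63008864 -155.53476697    3.40816909    1.36149235] [  3.68174279   1.45887622 180.26700221]
```

Request:
{"api": "move_arm", "payload": {"commands": [[[-0.25,-0.1,0.13],0,-1],[[-0.26,-0.05,0.14],0,-1],[[-0.27,0.02,0.13],0,-1],[[-0.27,0.07,0.11],0,-1],[[-0.25,0.13,0.11],0,-1],[[0,0,0],0,-1]]}}

```text
t: 22.95
eef_pos: [579.1, -232.1, 412.5]
tcp_rot: [3.138, 0.001, 0.271]
ft_force: [-7.0, -10.6, 4.7]
opening: 0.248
grip_force: 30.0
```

Request:
{"api": "move_arm", "payload": {"commands": [[[-0.23,0.18,0.07],0,-1],[[-0.19,0.22,0.06],0,-1],[[-0.15,0.26,0.03],0,-1],[[-0.11,0.28,-0.01],0,-1],[[-0.06,0.29,-0.03],0,-1],[[0,0,0],0,-1]]}}

```text
t: 23.45
eef_pos: [557.5, -193.4, 415.2]
tcp_rot: [-3.142, 0.001, 0.272]
ft_force: [-5.4, 1.4, 3.8]
opening: 0.247
grip_force: 30.0
```

```bash
python3 path.py 3.3615 7.1615 19 558.2 -194.2 415
```

```text
[[[-0.0, 0.3, -0.06], 0, -1], [[0.05, 0.28, -0.09], 0, -1], [[0.09, 0.26, -0.11], 0, -1], [[0.15, 0.23, -0.14], 0, -1], [[0.18, 0.18, -0.15], 0, -1], [[0.21, 0.14, -0.16], 0, -1], [[0.24, 0.08, -0.16], 0, -1], [[0.25, 0.02, -0.16], 0, -1], [[0.26, -0.04, -0.16], 0, -1], [[0.24, -0.09, -0.14], 0, -1], [[0.23, -0.15, -0.13], 0, -1], [[0.2, -0.2, -0.1], 0, -1], [[0.17, -0.24, -0.07], 0, -1], [[0.12, -0.26, -0.05], 0, -1], [[0.08, -0.29, -0.02], 0, -1], [[0.02, -0.3, 0.01], 0, -1], [[-0.02, -0.3, 0.04], 0, -1], [[-0.08, -0.28, 0.07], 0, -1], [[-0.13, -0.26, 0.09], 0, -1]]
end [626.0, -221.8, 370.3]
```

Request:
{"api": "move_arm", "payload": {"commands": [[[0,0.3,-0.06],0,-1],[[0.05,0.28,-0.09],0,-1],[[0.09,0.26,-0.11],0,-1],[[0.15,0.23,-0.14],0,-1],[[0.18,0.18,-0.15],0,-1],[[0.21,0.14,-0.16],0,-1],[[0.24,0.08,-0.16],0,-1],[[0.25,0.02,-0.16],0,-1],[[0.26,-0.04,-0.16],0,-1],[[0,0,0],0,-1]]}}

```text
t: 24.28
eef_pos: [602.0, -152.5, 378.8]
tcp_rot: [3.138, 0.001, 0.272]
ft_force: [-1.4, -16.5, -0.3]
opening: 0.248
grip_force: 30.0
```

Request:
{"api": "move_arm", "payload": {"commands": [[[0.24,-0.09,-0.14],0,-1],[[0.23,-0.15,-0.13],0,-1],[[0.2,-0.2,-0.1],0,-1],[[0.17,-0.24,-0.07],0,-1],[[0.12,-0.26,-0.05],0,-1],[[0.08,-0.29,-0.02],0,-1],[[0.02,-0.3,0.01],0,-1],[[-0.02,-0.3,0.04],0,-1],[[-0.08,-0.28,0.07],0,-1],[[-0.13,-0.26,0.09],0,-1],[[0,0,0],0,-1]]}}

```text
t: 25.2
eef_pos: [625.9, -222.6, 370.5]
tcp_rot: [3.141, -0.001, 0.271]
ft_force: [1.4, -2.4, 1.2]
opening: 0.249
grip_force: 30.0
```

```bash
python3 path.py 7.1615 10.3615 16 626 -221.8 370.3
```

```text
[[[-0.17, -0.22, 0.11], 0, -1], [[-0.21, -0.17, 0.12], 0, -1], [[-0.24, -0.13, 0.14], 0, -1], [[-0.26, -0.06, 0.13], 0, -1], [[-0.27, -0.01, 0.13], 0, -1], [[-0.27, 0.05, 0.13], 0, -1], [[-0.26, 0.1, 0.1], 0, -1], [[-0.23, 0.16, 0.09], 0, -1], [[-0.21, 0.21, 0.07], 0, -1], [[-0.17, 0.24, 0.04], 0, -1], [[-0.13, 0.27, 0.01], 0, -1], [[-0.08, 0.29, -0.02], 0, -1], [[-0.02, 0.3, -0.05], 0, -1], [[0.02, 0.28, -0.08], 0, -1], [[0.08, 0.27, -0.11], 0, -1], [[0.12, 0.25, -0.12], 0, -1]]
end [557.0, -166.9, 391.0]
```

Request:
{"api": "move_arm", "payload": {"commands": [[[-0.17,-0.22,0.11],0,-1],[[-0.21,-0.17,0.12],0,-1],[[-0.24,-0.13,0.14],0,-1],[[-0.26,-0.06,0.13],0,-1],[[-0.27,-0.01,0.13],0,-1],[[-0.27,0.05,0.13],0,-1],[[-0.26,0.1,0.1],0,-1],[[-0.23,0.16,0.09],0,-1],[[-0.21,0.21,0.07],0,-1],[[-0.17,0.24,0.04],0,-1],[[-0.13,0.27,0.01],0,-1],[[-0.08,0.29,-0.02],0,-1],[[-0.02,0.3,-0.05],0,-1],[[0.02,0.28,-0.08],0,-1],[[0.08,0.27,-0.11],0,-1],[[0.12,0.25,-0.12],0,-1],[[0,0,0],0,-1]]}}

```text
t: 26.62
eef_pos: [557.7, -166.4, 390.1]
tcp_rot: [3.139, -0.0, 0.273]
ft_force: [5.1, -5.5, -7.5]
opening: 0.249
grip_force: 30.0
```

```bash
python3 path.py 10.3615 12.5615 11 557 -166.9 391; python3 - <<'E'
from path import *
from scipy.spatial import KDTree
st=env.state();v=Rb.T@(st['eef_pos']-OFF-o);print(v,np.arctan2(v[1]-65,-v[0])%(2*np.pi)+2*np.pi)
E
```

```text
[[[0.17, 0.2, -0.15], 0, -1], [[0.2, 0.16, -0.15], 0, -1], [[0.23, 0.1, -0.17], 0, -1], [[0.25, 0.05, -0.16], 0, -1], [[0.25, -0.01, -0.16], 0, -1], [[0.25, -0.07, -0.15], 0, -1], [[0.24, -0.13, -0.13], 0, -1], [[0.21, -0.18, -0.11], 0, -1], [[0.19, -0.22, -0.09], 0, -1], [[0.14, -0.26, -0.06], 0, -1], [[0.1, -0.28, -0.03], 0, -1]]
end [623.9, -186.1, 350.2]
[ 25.60663776  28.30454139 158.23729215] 10.386316339531469
```

Request:
{"api": "move_arm", "payload": {"commands": [[[0.17,0.2,-0.15],0,-1],[[0.2,0.16,-0.15],0,-1],[[0.23,0.1,-0.17],0,-1],[[0.25,0.05,-0.16],0,-1],[[0.25,-0.01,-0.16],0,-1],[[0,0,0],0,-1]]}}

```text
t: 27.12
eef_pos: [590.8, -153.5, 366.8]
tcp_rot: [3.137, 0.001, 0.273]
ft_force: [-0.5, -18.1, 0.3]
opening: 0.246
grip_force: 30.0
```

Request:
{"api": "move_arm", "payload": {"commands": [[[0.25,-0.07,-0.15],0,-1],[[0.24,-0.13,-0.13],0,-1],[[0.21,-0.18,-0.11],0,-1],[[0.19,-0.22,-0.09],0,-1],[[0.14,-0.26,-0.06],0,-1],[[0.1,-0.28,-0.03],0,-1],[[0,0,0],0,-1],[[0,0,0],0,-1]]}}

```text
t: 27.78
eef_pos: [623.3, -186.7, 350.7]
tcp_rot: [3.141, 0.002, 0.272]
ft_force: [-7.6, -5.0, 9.7]
opening: 0.247
grip_force: 30.0
```

```bash
python3 - <<'E'
from path import *
st=env.state();v=Rb.T@(st['eef_pos']-OFF-o);print(v,np.arctan2(v[1]-65,-v[0])%(2*np.pi)+2*np.pi,st['ft_force'])
E
```

```text
[-44.30752429  65.17357029 153.09065423] 6.287102686979519 [-7.61170174 -5.03402621  9.69172232]
```

Request:
{"api": "move_arm", "payload": {"commands": [[[0,0,0],0,-0.3],[[0,0,0],0,0],[[0,0,0],0,0.5],[[0,0,0],0,0.8],[[0,0,0],0,0.8],[[0,0,0],0,0.8],[[0,0,0],0,0.8],[[0,0,0],0,0.8],[[0,0,0.4],0,0.8],[[0,0,0.8],0,0.8],[[0,0,0.9],0,0.8],[[0,0,0.9],0,0.8],[[0,0,0.9],0,0.8],[[-0.7,-0.9,0.3],0,0.8],[[-0.7,-0.9,0],0,0.8],[[-0.7,-0.9,0],0,0.8],[[-0.7,-0.9,0],0,0.8],[[-0.7,-0.9,0],0,0.8],[[-0.7,-0.9,0],0,0.8],[[0,0,0],0,0.8]]}}

```text
t: 29.45
eef_pos: [494.8, -351.5, 477.2]
tcp_rot: [3.14, 0.0, 0.268]
ft_force: [-0.9, 1.3, 0.5]
opening: 0.901
grip_force: 0.0
```

```bash
python3 ov.py final; python3 - <<'E'
from h import *
cs=[read_camera(n) for n in('side','top')]
for t in('detergent','mug','spray'): print(t,[search_frame(t,c)[0]['at'] for c in cs])
E
```

```text
detergent [[269.6, 315.0], [270.2, 241.4]]
mug [[250.5, 249.0], [354.7, 204.6]]
spray [[222.1, 355.7], [211.0, 228.9]]
```

View pics/final.png

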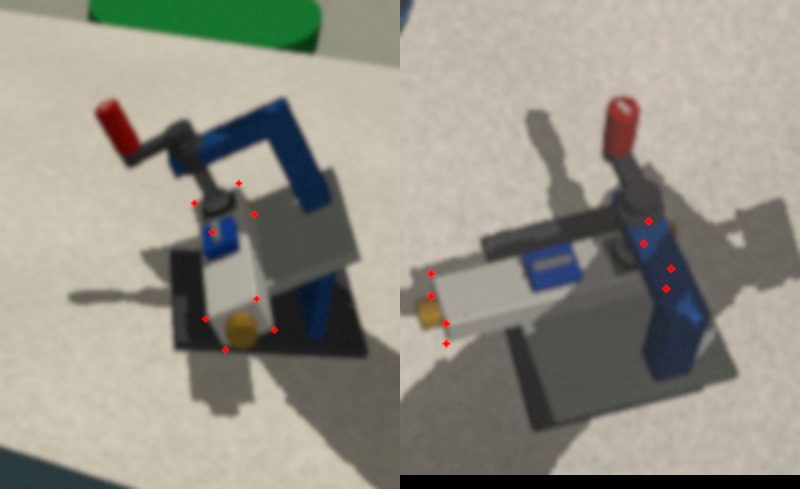

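The crank points downhill at q ≈ 12.6, the pad sits on the grey square, the valve is at home and the bystanders haven't moved.

```bash
python3 -c "
from cell import env
print(env.job_done())"
```

```text
the job is handed in; nothing more can be done
None
```

The valve is lying home on the bed, against the ledge and up to the stop, and the clamp is turned about a quarter turn past contact (crank at about 12.6 rad). The robot is clear of everything, the bottle, mug and can show no movement in the pictures, and I handed the job in at about 30 s; no verdict was returned.

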